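Make up the coffee tray and the tea tray

ROBOT

A 7-joint arm with a two-finger parallel gripper is mounted at the origin on the work surface. World frame = base frame: x ahead of the robot, y to its left, z up, the work surface at z = 0. Lengths are in m, angles in rad, forces in N, time in s.
With the tool pointing down it reaches from about 0.4 to 0.85 m from the base axis. Payload 10.4 kg.
Tool frame: the origin (TCP) lies on the centre line of the jaws, within the pads' length; the fingertips stand 11 mm ahead of it and the grasp point (between the pads) lies 8 mm behind it; z points along the fingers, y is the direction in which the jaws open and shut (so a half turn about z gives the same grasp; the last joint's range is limited). The gripper opens to 85 mm and grips with 20 to 120 N. Pads are 22 mm wide; open, the fingers measure 114 mm over their backs; the gripper's body (76 mm by 85 mm) begins 54 mm behind the grasp point. The pads swing forward as they close: fully open they stand 13 mm farther back than shut.
Start: joints at [-1.3, 0.332, -0.065, 1.46, 0.022, 1.35, -0.088], TCP at [0.181, 0.598, 0.242] pointing down, gripper open.
Joint ranges: [-2.6, 2.6], [-0.5, 2.12], [-1.47, 1.34], [0.16, 2.42], [-1.27, 4.41], [0.06, 2.06], [-2.6, 2.6]. Speed limits (rad/s): [2.22, 2.22, 2.79, 2.79, 3.14, 3.14, 3.14].

INTERFACE

Orientations are given as a 3x3 rotation matrix whose columns are the frame's x, y, z axes.
In Python, from cell import monitor, camera, get_calibration, ctrl gives the robot as it stands.
- The arm moves only by the tool jog_arm, never from a script. Its argument "increments" is a list of rows, each a list of 5 numbers: the gripper's target within -1 to 1 (shut at 1, half-way at 0, fully open at -1), then the shift along the tool's x, y, z in cm, then the turn about the tool's z in rad. In form: [[grip, x, y, z, turn], ...]. A call has 1 to 20 rows; each row shifts and turns the commanded pose from where the row before left it, along the tool's axes as they then stand; what a row does not reach is not made up. A row lasts 1/10 s, in which the tool goes at most 50 mm and 8.59 degrees, less where a joint would pass 70% of its speed; a pose out of reach is approached as far as the arm can. A call with a gripper value outside its range is refused whole. The fingers move at their own pace and stop on an object; the grip force is fixed at half the most. Time passes only in rows, so rows that do not move let the fingers close. It gives the time, the measured TCP pose, the force and the opening at its end, in the units of the state.
- monitor.get_state(): the state, without advancing time (a new reading comes with each control period).
- camera(name): name is "scene" or "top" or "wrist"; returns the picture (384x512x3 uint8, blue, green, red); there is no depth.
- get_calibration(name): a dict with "K" (3x3 intrinsics, pixels), "R" (3x3) and "t" (3): a world point X has camera coordinates R X + t; the wrist camera has in their place "tool_from_camera" (4x4, takes a point from camera to tool coordinates, whose origin is the TCP and whose axes are the flange's). Camera axes: x right, y down, z forward; pixel columns grow to the right and rows downward; lengths in m; the calibration is good to about 2 mm. A picture is of the moment at which its call begins: read the wrist's pose just before it. get_calibration takes no time and is no camera call.
- ctrl.close_job(): hands the job in, once; it reports no verdict.
The state is a dict: "time_s": time; "joint_positions": joint angles; "dq": joint speeds; "joint_efforts": joint torques, N m; "position": TCP position; "ee_rot": TCP orientation; "wrist_force": force on the tool from outside, world axes, zero at the start; "moment": the same for the moment, N m; "grip_width": finger opening in m.
Only numpy, scipy, OpenCV 4.12 (cv2) and the standard library are available. Lean on these libraries where they do the work, as an engineer would, in place of code of your own. Each camera call takes 0.05 s, during which the arm holds its last target. There are 200 camera calls.

TASK

Make up two trays from the stock on the lower step of the pine shelf and the spoon on the counter. Coffee, on the dark tray: the brown mug upright in the middle of the round cork pad with the steel dripper seated level and centred on top of the mug, and the pale blue spoon lying lengthways along the middle of the grey pad. Tea, on the white tray: the white cup upright in the middle of its cork pad and the blue jar upright in the middle of its grey pad; set things down rather than drop them, and leave the yellow beaker and the red pepper mill where they stand.

Things in the scene. Friction and masses are not known exactly. Their poses are not given: they have to be found in the camera images.
- mug_mid (a point): Brown earthenware mug, open top, upright on the shelf's lower step: outer diameter 66 mm at the rim, wall 4 mm, 80 mm tall, 0.24 kg, handle on its side towards its own +y (a 10 mm thick loop standing out about 27 mm; roughly towards the robot at the start). This point is on the mug's axis, 40 mm above its underside; z up. Can be gripped across the body, square to the handle (along its own x).
- dripper_mid (a point): Stainless steel cone dripper, 68 mm tall, 0.16 kg, round. From the bottom: a foot collar of diameter 40 mm, 6 mm high (it goes inside the mug's mouth); a flat flange of diameter 84 mm, 3 mm thick (it rests on the mug's rim); then a cone widening to an upright rim band of diameter 64 mm from 46 to 68 mm above the underside, the place to grip. This point is on its axis, 34 mm above its underside; z up.
- spoon_mid (a point): Pale blue plastic coffee spoon lying on the counter, either between the trays or to the left of them, 122 mm long along its own x, 0.03 kg: a straight handle 12 mm wide and 10 mm thick from -61 to +22 mm, and a round open scoop of diameter 38 mm, 18 mm tall, at the +x end. This point is at the middle of its length, on the handle, 5 mm above its underside; z up.
- cup_mid (a point): White ceramic cup without a handle, open top, 66 mm outer diameter at the rim, a little narrower below, 62 mm tall, 0.18 kg. This point is on its axis, 31 mm above its underside; z up.
- jar_mid (a point): Closed blue ceramic jar with a white band and a white round knob on its lid: body diameter 60 mm up to 62 mm, 85 mm tall in all, 0.3 kg; lid and body are one solid piece. This point is on its axis, 40 mm above its underside; z up.
- beaker_mid (a point): Yellow beaker, not wanted: 66 mm rim diameter, 70 mm tall, standing among the stock on the lower step. This point is on its axis, 35 mm above its underside.
- pepper_mid (a point): Small red pepper mill, not wanted: 38 mm in diameter, 68 mm tall, standing on the counter, either between the trays or to the left of them. This point is on its axis, 34 mm above its underside.
- dark_tray: Dark brown wooden tray fixed to the counter, 160 mm along its x, 260 mm along its y, rim 10 mm high and 5 mm thick. Origin at the centre of its underside. A round cork pad (diameter 92 mm) is centred at x 0, y +62 mm; a grey rectangular pad (140 mm along x, 90 mm along y) at x 0, y -62 mm. Both pads' tops are 6 mm above the origin; their edges are 2 mm above the tray floor.
- white_tray: White tray, otherwise the same in shape, pads and origin as the dark tray, also fixed to the counter.
- shelf: Fixed stained pine step shelf, 660 mm along y. Origin on the counter under the middle of the lower step, whose top is 60 mm up and reaches from x -70 to +70 mm; the stock stands on it in one row, about 125 mm apart. The upper step's top is 100 mm up, from x +70 to +210 mm, and carries at x +165 mm a glass lid held upright in a steel clip (to 246 mm up, at y -170 mm), a filter box, a green tin and a herb pot (to 200 mm up).
Things that resemble listed ones, but are neither listed nor needed, are in the scene too. What is shaped like the part that bears cup_mid but pink is not meant.

How it is judged:
At the end, for the whole second after the job is handed in: Mug, spoon, cup and jar rest on their own pads, each centre within 14 mm of the pad's centre along each tray axis; spoon within 0.3 rad of the dark tray's x; dripper's flange on the mug's rim, axes within 10 mm (height within 6 mm); all upright or level within 0.12 rad and at rest (x of mug_mid in the frame of dark_tray between -0.014 and 0.014 m and y of mug_mid in the frame of dark_tray between 0.048 and 0.076 m and z of mug_mid in the frame of dark_tray between 0.041 and 0.051 m and angle between each of mug_mid, spoon_mid, cup_mid, jar_mid, dripper_mid's own z axis and vertical below 0.12 rad and x of spoon_mid in the frame of dark_tray between -0.014 and 0.014 m and y of spoon_mid in the frame of dark_tray between -0.076 and -0.048 m and z of spoon_mid in the frame of dark_tray between 0.006 and 0.016 m and x of cup_mid in the frame of white_tray between -0.014 and 0.014 m and y of cup_mid in the frame of white_tray between 0.048 and 0.076 m and z of cup_mid in the frame of white_tray between 0.032 and 0.042 m and x of jar_mid in the frame of white_tray between -0.014 and 0.014 m and y of jar_mid in the frame of white_tray between -0.076 and -0.048 m and z of jar_mid in the frame of white_tray between 0.041 and 0.051 m and angle between the x axis of spoon_mid and the x axis of dark_tray, either way round below 0.3 rad and horizontal distance between dripper_mid and mug_mid below 0.01 m and z of dripper_mid in the frame of dark_tray between 0.108 and 0.12 m and linear speed of each of mug, dripper, spoon, cup, jar below 0.02 m/s); the robot touches nothing.
It fails at once if the yellow beaker is moved more than 25 mm or tipped (distance of beaker_mid from where it was at the start of the episode above 0.025 m or angle between beaker_mid's own z axis and vertical above 0.5 rad).
It fails at once if the pepper mill is moved more than 25 mm or tipped (distance of pepper_mid from where it was at the start of the episode above 0.025 m or angle between pepper_mid's own z axis and vertical above 0.5 rad).
It fails at once if the mug, the cup or the jar strikes its tray with more than 90 N (as when dropped) (contact force between mug and dark_tray above 90 N or contact force between any of cup, jar and white_tray above 90 N).
It also fails if it takes over 125 s, if anything falls off the work surface, if the arm or the gripper's body presses on something with over 40 N, if the wrist force passes 120 N, or if a joint passes its speed limit or range.

## Working session

There is one attempt and no reset: what is moved stays moved. The work goes in short steps, Python scripts to look and compute and a tool call to move; the robot and the scene stay as the last step left them, time stands still between calls to the robot, and variables do not carry over. Pictures are saved under pics/ and viewed, about 12 in all and at most 16, crops included, and the job is handed in when it is done.

Besides the shell and the picture viewer there is one more tool, called after "Emit:" as name(argument=value, ...), one argument or row to a line, values as JSON. jog_arm: Moves the arm, as the interface text tells. Its arguments: {"type":"object","properties":{"increments":{"type":"array"}},"required":["increments"]}

```bash
mkdir -p pics
python3 - <<'E'
from cell import monitor, camera, get_calibration, ctrl
import cv2,numpy as np
s=monitor.get_state();print({k:np.round(v,3).tolist() for k,v in s.items()})
for n in("scene","top"):
    cv2.imwrite(f"pics/{n}0.png",cv2.resize(camera(n),(800,600),interpolation=cv2.INTER_CUBIC))
    c=get_calibration(n);print(n,c)
print(get_calibration("wrist"))
E
```

```text
{'time_s': 0.0, 'joint_positions': [-1.3, 0.333, -0.065, 1.461, 0.022, 1.35, -0.089], 'dq': [-0.001, 0.002, 0.003, -0.001, 0.001, 0.002, -0.001], 'joint_efforts': [0.0, -62.542, 0.049, -39.162, 0.016, 0.009, 0.0], 'position': [0.181, 0.598, 0.242], 'ee_rot': [[-0.957, 0.29, -0.0], [0.29, 0.957, -0.001], [-0.0, -0.001, -1.0]], 'wrist_force': [0.648, 0.095, -0.565], 'moment': [0.023, 0.031, 0.015], 'grip_width': 0.085}
scene {'K': array([[479.18883646,   0.        , 252.58490913],
       [  0.        , 479.18883646, 196.41607999],
       [  0.        ,   0.        ,   1.        ]]), 'R': array([[ 1.73249109e-03,  9.99998484e-01, -1.77099272e-04],
       [ 7.58577087e-01, -1.42962487e-03, -6.51581736e-01],
       [-6.51581001e-01,  9.94516105e-04, -7.58578414e-01]]), 't': array([ 7.50742625e-05, -2.83076633e-01,  1.68949120e+00])}
top {'K': array([[379.10089151,   0.        , 252.9114511 ],
       [  0.        , 379.10089151, 193.22535258],
       [  0.        ,   0.        ,   1.        ]]), 'R': array([[ 0.02542264, -0.99967177, -0.003169  ],
       [-0.99672859, -0.02510426, -0.07682383],
       [ 0.07671906,  0.0051117 , -0.99703965]]), 't': array([0.02462734, 0.45980744, 1.15753865])}
{'K': array([[313.24226932,   0.        , 256.4814913 ],
       [  0.        , 313.24226932, 193.02761659],
       [  0.        ,   0.        ,   1.        ]]), 'tool_from_camera': array([[ 1.33576703e-03, -9.57917578e-01, -2.87040292e-01,
         7.43120783e-02],
       [ 9.99998868e-01,  1.47830070e-03, -2.79837745e-04,
        -6.63213297e-04],
       [ 6.92393359e-04, -2.87039593e-01,  9.57918469e-01,
        -1.31995110e-01],
       [ 0.00000000e+00,  0.00000000e+00,  0.00000000e+00,
         1.00000000e+00]])}
```

View pics/scene0.png

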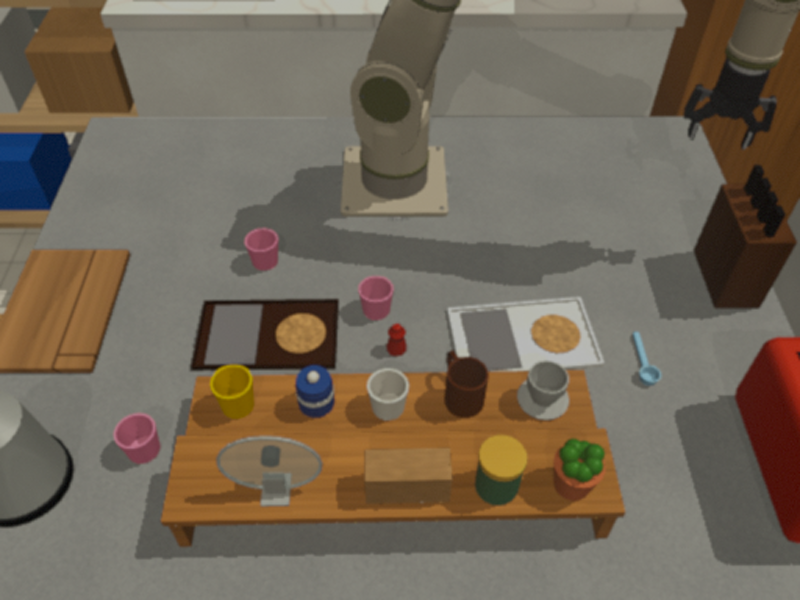

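View pics/top0.png

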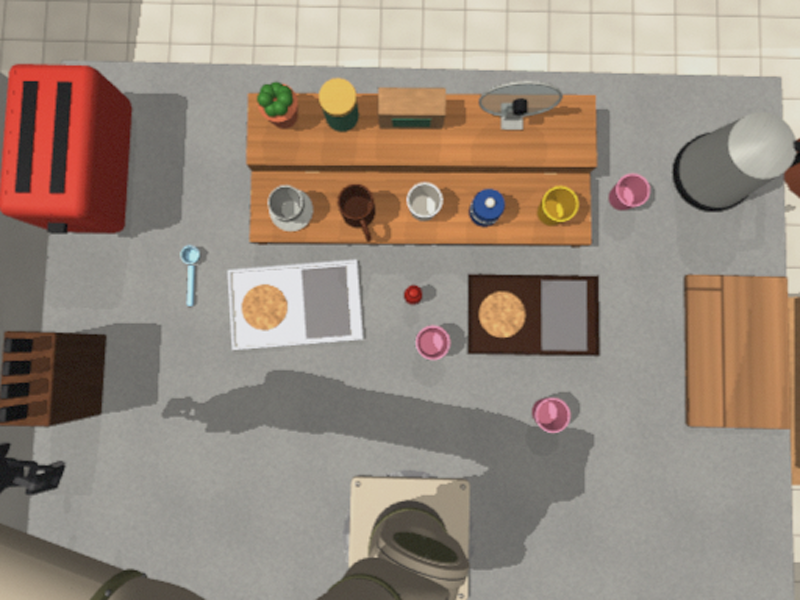

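The top view shows, left to right on the lower step, the dripper (286,203), mug (357,205; handle to the front right), cup (425,199), jar (490,202) and beaker (560,204). The spoon is left of the white tray (190,255 to 191,304). The pepper mill is at (413,294), and the dark tray is on the right.

```bash
cat > h.py <<'E'
from cell import monitor, camera, get_calibration, ctrl
import cv2,numpy as np
def ray(name,u,v,z,st=None,s=.64):
    c=get_calibration(name);p=np.linalg.inv(c["K"])@[(u+.5)*s-.5,(v+.5)*s-.5,1]
    if name=="wrist":
        T=c["tool_from_camera"];R=np.array(st["ee_rot"])
        o=R@T[:3,3]+st["position"];d=R@T[:3,:3]@p
    else: R=c["R"];o=-R.T@c["t"];d=R.T@p
    return o+d*(z-o[2])/d[2]
def st():
    s=monitor.get_state();print(round(s["time_s"],2),np.round(s["position"],4),"x",np.round(np.array(s["ee_rot"])[:,0],3),"F",np.round(s["wrist_force"],1),"w",round(s["grip_width"],4));return s
def snap(f):
    s=st();cv2.imwrite(f"pics/{f}.png",cv2.resize(camera("wrist"),(800,600),interpolation=cv2.INTER_CUBIC));return s
E
python3 - <<'E'
from h import *
for n,u,v,z in [("drip rim",286,203,.128),("mug rim",357,205,.14),("cup",425,199,.122),("jar",490,202,.143),("beaker",560,204,.13),("pep",413,294,.065),("scoop",190,255,.015),("spoonend",191,304,.01),
("wTL",228,270,.01),("wTR",358,261,.01),("wBR",362,340,.01),("wBL",232,349,.01),("wcork",265,307,.006),("wgrey",326,302,.006),
("dTL",469,275,.01),("dTR",599,276,.01),("dBR",599,354,.01),("dBL",469,354,.01),("dcork",502,315,.006),("dgrey",565,315,.006)]:
    print(n,np.round(ray("top",u,v,z),3))
for n,u,v,z in [("drip",547,378,.128),("mug",467,372,.14),("cup",388,386,.122),("jar",314,376,.143),("dcork",301,333,.006),("wcork",556,334,.006),("scoop",650,374,.015),("spoonend",636,336,.01)]:
    print("sc",n,np.round(ray("scene",u,v,z),3))
E
```

```text
drip rim [0.627 0.24  0.128]
mug rim [0.623 0.109 0.14 ]
cup [ 0.642 -0.014  0.122]
jar [ 0.634 -0.129  0.143]
beaker [ 0.637 -0.258  0.13 ]
pep [0.472 0.003 0.065]
scoop [0.544 0.45  0.015]
spoonend [0.446 0.445 0.01 ]
wTL [0.516 0.374 0.01 ]
wTR [0.541 0.114 0.01 ]
wBR [0.383 0.101 0.01 ]
wBL [0.358 0.359 0.01 ]
wcork [0.444 0.297 0.006]
wgrey [0.457 0.176 0.006]
dTL [ 0.518 -0.11   0.01 ]
dTR [ 0.522 -0.37   0.01 ]
dBR [ 0.367 -0.37   0.01 ]
dBL [ 0.36  -0.112  0.01 ]
dcork [ 0.44  -0.177  0.006]
dgrey [ 0.443 -0.303  0.006]
sc drip [0.631 0.239 0.128]
sc mug [0.628 0.112 0.14 ]
sc cup [ 0.642 -0.012  0.122]
sc jar [ 0.637 -0.127  0.143]
sc dcork [ 0.441 -0.176  0.006]
sc wcork [0.445 0.299 0.006]
sc scoop [0.543 0.45  0.015]
sc spoonend [0.453 0.446 0.01 ]
```

Emit:
jog_arm(
  increments=[
    [-1, 0, 0, 0, -0.1],
    [-1, 0, 0, 0, -0.1],
    [-1, 0, 0, 0, -0.094],
    [-1, -0.5, -1, 0, 0],
    [-1, -1, -2.2, 0, 0],
    [-1, -1, -2.5, 0, 0],
    [-1, -1, -2.5, 0, 0],
    [-1, -1.2, -2.5, 0, 0],
    [-1, -1.5, -2.5, 0, 0],
    [-1, -2, -2.2, 0, 0],
    [-1, -2.5, -1.2, 0, 0],
    [-1, -2.7, 0, 0.5, 0],
    [-1, -3, 0.3, 0.5, 0],
    [-1, -3, 0.3, 0.7, 0],
    [-1, -3, 0.3, 0.7, 0],
    [-1, -3, 0.3, 0.7, 0],
    [-1, -3, 0.3, 0.7, 0],
    [-1, -2.5, 0.3, 0.4, 0],
    [-1, -1.5, 0, 0, 0],
    [-1, 0, 0, 0, 0],
  ],
)

```text
time_s: 2.1
position: [0.5071, 0.4482, 0.1994]
ee_rot: [[-1.0, 0.006, 0.0], [0.006, 1.0, -0.002], [-0.0, -0.002, -1.0]]
wrist_force: [0.1, 0.1, 0.8]
grip_width: 0.0856
```

```bash
python3 -c "
from h import *
snap('w1')"
```

```text
2.1 [0.5071 0.4482 0.1994] x [-1.     0.006 -0.   ] F [0.1 0.1 0.8] w 0.0856
```

View pics/w1.png

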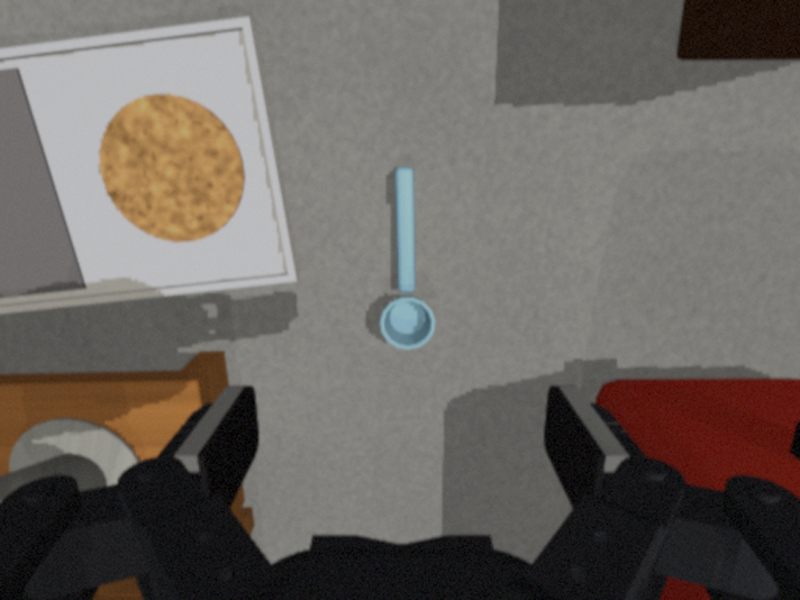

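The wrist view shows the spoon handle end at (404,168), its join at (406,290) and the scoop at (407,322). The white tray's cork is at (172,167).

```bash
python3 -c "
from h import *
s=st()
for n,u,v,z in [('end',404,168,.01),('join',406,290,.01),('scoop',407,323,.018),('cork',172,167,.006)]: print(n,ray('wrist',u,v,z,s).round(4))"
```

```text
2.15 [0.5056 0.4491 0.1998] x [-1.     0.004  0.   ] F [-0.6  0.1 -0.3] w 0.0854
end [0.4388 0.4505 0.01  ]
join [0.519  0.4518 0.01  ]
scoop [0.54   0.4525 0.018 ]
cork [0.4379 0.3015 0.006 ]
```

Emit:
jog_arm(
  increments=[
    [0.3, 0.2, 0.2, 1, 0],
    [0.3, 0.2, 0.1, 2.5, 0],
    [0.3, 0, 0, 3, 0],
    [0.3, 0, 0, 3, 0],
    [0.3, 0, 0, 3, 0],
    [0.3, 0, 0, 2.5, 0],
    [0.3, 0, 0, 1.5, 0],
    [0.3, 0, 0, 0.8, 0],
    [0.3, 0, 0, 0.6, 0],
    [0.3, 0, 0, 0.5, 0],
    [0.3, 0, 0, 0, 0],
    [0.6, 0, 0, 0, 0],
    [1, 0, 0, 0, 0],
    [1, 0, 0, 0, 0],
    [1, 0, 0, 0, 0],
    [1, 0, 0, 0, 0],
    [1, 0, 0, 0, 0],
  ],
)

```text
time_s: 3.85
position: [0.5015, 0.4537, 0.0173]
ee_rot: [[-1.0, -0.0, 0.001], [-0.0, 1.0, 0.001], [-0.001, 0.001, -1.0]]
wrist_force: [-0.8, -0.2, 5.0]
grip_width: 0.0089
```

Emit:
jog_arm(
  increments=[
    [1, 0, 0, -0.3, 0],
    [1, 0, 0, -0.7, 0],
    [1, 0, 0, -2, 0],
    [1, 0, 0, -3, 0],
    [1, 0, 0, -3, 0],
    [1, 0, 0, -3, 0],
    [1, 0, 0, -3, 0],
    [1, 0, 0, -2, 0],
    [1, 0, 0, 0, 0],
    [1, 0, 0, 0, 0],
  ],
)

```text
time_s: 4.85
position: [0.5009, 0.4533, 0.1863]
ee_rot: [[-1.0, -0.0, 0.0], [-0.0, 1.0, 0.0], [-0.0, 0.0, -1.0]]
wrist_force: [-1.0, -1.6, 0.2]
grip_width: 0.0092
```

```bash
python3 -c "
from h import *
snap('w2')"
```

```text
4.85 [0.5009 0.4533 0.1863] x [-1. -0. -0.] F [-1.  -1.6  0.2] w 0.0092
```

View pics/w2.png

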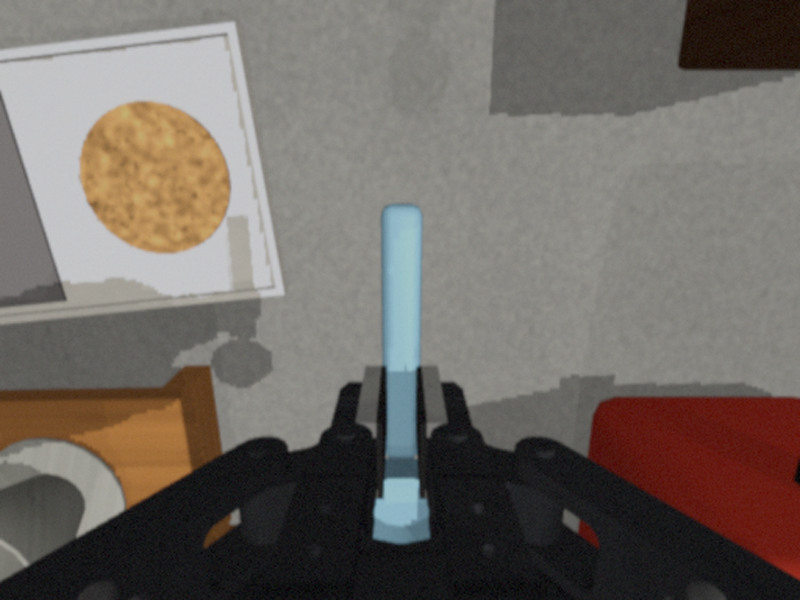

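The spoon is held straight and level, with its handle end at (402,206).

```bash
python3 -c "
from h import *
s=st()
for z in (.174,.179): print(ray('wrist',402,206,z,s)-s['position'])"
```

```text
4.9 [0.5006 0.453  0.1853] x [-1.    -0.     0.001] F [ 0.6 -0.7 -1.1] w 0.009
[-0.0604475  -0.00013469 -0.01133015]
[-0.06093138 -0.00013881 -0.00633015]
```

Emit:
jog_arm(
  increments=[
    [1, 0.1, -1, 0, 0],
    [1, 0.2, -2.5, 0, 0],
    [1, 0.3, -4, 0, 0],
    [1, 0.4, -4.5, 0, 0],
    [1, 0.4, -4.8, 0, 0],
    [1, 0.4, -4.8, 0, 0],
    [1, 0.4, -4.8, 0, 0],
    [1, 0.4, -4.8, 0, 0],
    [1, 0.4, -4.8, 0, 0],
    [1, 0.4, -4.8, 0, 0],
    [1, 0.4, -4.8, 0, 0],
    [1, 0.4, -4.8, 0, 0],
    [1, 0.4, -4.8, 0, 0],
    [1, 0.4, -4.8, 0, 0],
    [1, 0.3, -4.8, 0, 0],
    [1, 0.3, -4.5, 0, 0],
    [1, 0.2, -3.5, 0, 0],
    [1, 0, -2, 0, 0],
    [1, 0, -0.8, 0, 0],
    [1, 0, 0, 0, 0],
  ],
)

```text
time_s: 6.9
position: [0.4422, -0.3031, 0.1855]
ee_rot: [[-1.0, 0.002, -0.001], [0.002, 1.0, 0.0], [0.001, 0.0, -1.0]]
wrist_force: [-0.3, 0.2, 0.0]
grip_width: 0.0096
```

```bash
python3 -c "
from h import *
snap('w3')"
```

```text
6.9 [ 0.4422 -0.3031  0.1855] x [-1.     0.002  0.001] F [-0.3  0.2  0. ] w 0.0096
```

View pics/w3.png

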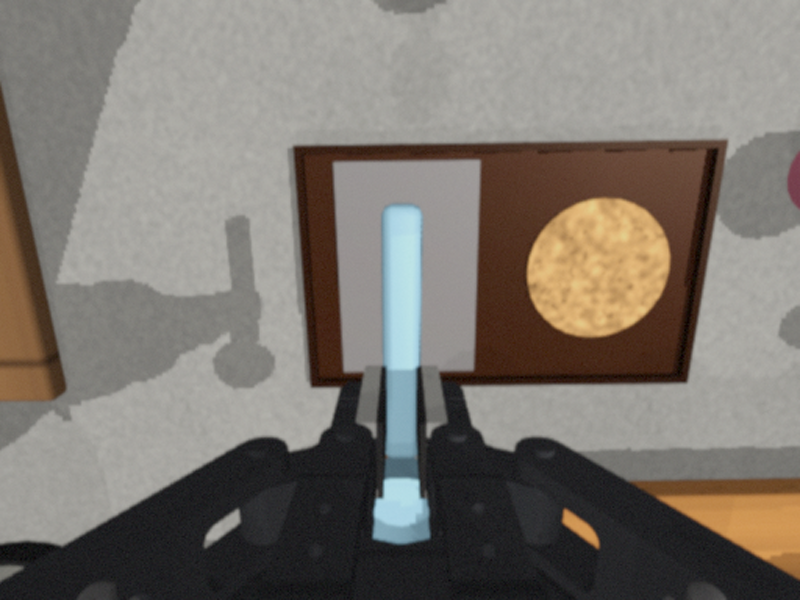

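The grey pad's corners are at about (334,160), (480,160), (475,371) and (344,372). The cork's centre is at (598,267).

```bash
python3 -c "
from h import *
s=st()
P=[ray('wrist',u,v,.006,s) for u,v in [(334,160),(480,160),(475,371),(344,372)]]
print(np.round(P,4),np.mean(P,0).round(4)); print(ray('wrist',598,267,.006,s).round(4))"
```

```text
6.95 [ 0.4428 -0.302   0.1856] x [-1.    -0.     0.001] F [0.7 1.2 0.1] w 0.0094
[[ 0.3709 -0.3434  0.006 ]
 [ 0.3708 -0.254   0.006 ]
 [ 0.5114 -0.2508  0.006 ]
 [ 0.5123 -0.3418  0.006 ]] [ 0.4413 -0.2975  0.006 ]
[ 0.4376 -0.1741  0.006 ]
```

Emit:
jog_arm(
  increments=[
    [1, 0, 0.3, 1, 0],
    [1, 0, 0, 2.5, 0],
    [1, 0, 0, 3, 0],
    [1, 0, 0, 3, 0],
    [1, 0, 0, 2.5, 0],
    [1, 0, 0, 1.5, 0],
    [1, 0, 0, 1, 0],
    [1, 0, 0, 0.6, 0],
    [1, 0, 0, 0.5, 0],
    [1, 0, 0, 0.4, 0],
    [1, 0, 0, 0.2, 0],
    [1, 0, 0, 0, 0],
    [1, 0, 0, 0, 0],
  ],
)

```text
time_s: 8.25
position: [0.4434, -0.2998, 0.0246]
ee_rot: [[-1.0, -0.0, 0.0], [-0.0, 1.0, -0.0], [-0.0, -0.0, -1.0]]
wrist_force: [0.6, 0.3, -0.6]
grip_width: 0.0095
```

Emit:
jog_arm(
  increments=[
    [1, 0, 0, 0.1, 0],
    [1, 0, 0, 0.1, 0],
    [1, 0, 0, 0, 0],
    [1, 0, 0, 0, 0],
  ],
)

```text
time_s: 8.65
position: [0.4434, -0.2998, 0.0232]
ee_rot: [[-1.0, -0.0, 0.001], [-0.0, 1.0, 0.0], [-0.001, 0.0, -1.0]]
wrist_force: [-3.5, 2.3, 12.6]
grip_width: 0.0094
```

Emit:
jog_arm(
  increments=[
    [0.7, 0, 0, 0, 0],
    [0.3, 0, 0, 0, 0],
    [0.3, 0, 0, -0.3, 0],
    [0.2, 0, 0, -1, 0],
    [0.2, 0, 0, -2.5, 0],
    [0, 0, 0, -4, 0],
    [-0.5, 0, 0.5, -4, 0],
    [-1, 0, 1.5, -4, 0],
    [-1, -1, 3, -4, 0],
    [-1, -2, 4, -2, 0],
    [-1, -2.5, 4.5, -1, 0],
    [-1, -2.5, 4.5, 0, 0],
    [-1, -2.5, 4.5, 0, 0],
    [-1, -2.5, 4.5, 0, 0],
    [-1, -2, 4.5, 0, 0],
    [-1, -1.5, 4.2, 0, 0],
    [-1, -1, 3, 0, 0],
    [-1, -0.7, 1.5, 0, 0],
    [-1, -0.5, 0.8, 0, 0],
    [-1, 0, 0, 0, 0],
  ],
)

```text
time_s: 10.65
position: [0.6269, 0.1032, 0.2492]
ee_rot: [[-1.0, 0.0, 0.0], [0.0, 1.0, -0.001], [-0.0, -0.001, -1.0]]
wrist_force: [0.2, 0.2, -0.5]
grip_width: 0.0856
```

```bash
python3 -c "
from h import *
snap('w4')"
```

```text
10.65 [0.6269 0.1032 0.2492] x [-1.  0. -0.] F [ 0.2  0.2 -0.5] w 0.0856
```

View pics/w4.png

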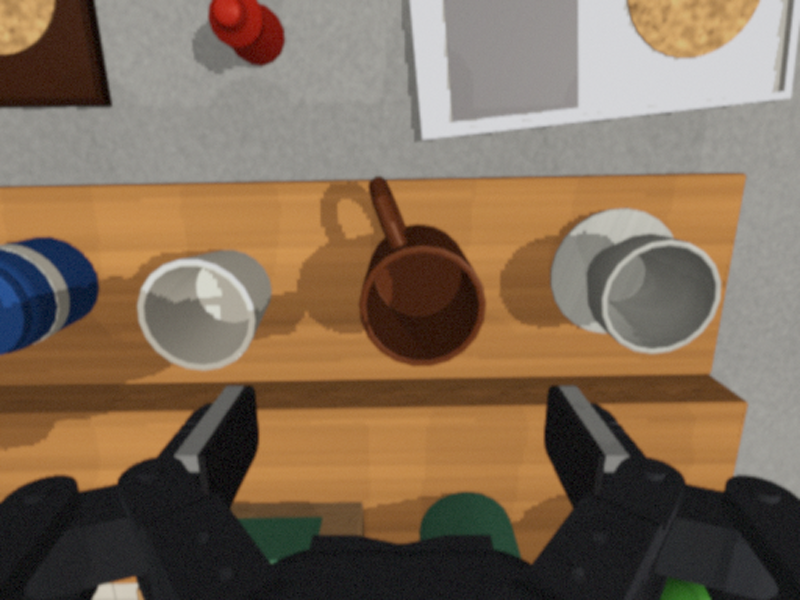

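The wrist view shows the mug rim centre at (422,304), with the handle running from (398,238) to (380,183). The dripper rim is at (660,295) and the cup rim at (198,313).

```bash
python3 -c "
from h import *
s=st()
for n,u,v,z in [('mug',422,304,.14),('h tip',380,183,.115),('hbase',398,240,.13),('drip',660,295,.128),('cup',198,313,.122)]: print(n,ray('wrist',u,v,z,s).round(4))"
```

```text
10.7 [0.6267 0.102  0.2493] x [-1.     0.002 -0.   ] F [ 0.1 -0.8  0.4] w 0.0854
mug [0.6256 0.1124 0.14  ]
h tip [0.5663 0.0904 0.115 ]
hbase [0.5941 0.1    0.13  ]
drip [0.6242 0.2408 0.128 ]
cup [ 0.6364 -0.0116  0.122 ]
```

Emit:
jog_arm(
  increments=[
    [-1, 0.1, 0.5, 0, -0.06],
    [-1, 0, 0.4, 1, -0.1],
    [-1, 0, 0, 2, -0.1],
    [-1, 0, 0, 2.5, -0.1],
    [-1, 0, 0, 2.5, 0],
    [-1, 0, 0, 2, 0],
    [-1, 0, 0, 2, 0],
    [-1, 0, 0, 1.5, 0],
    [-1, 0, 0, 1, 0],
    [-1, 0, 0, 0.7, 0],
    [-1, 0, 0, 0, 0],
    [1, 0, 0, 0, 0],
    [1, 0, 0, 0, 0],
    [1, 0, 0, 0, 0],
    [1, 0, 0, 0, 0],
    [1, 0, 0, 0, 0],
    [1, 0, 0, 0, 0],
  ],
)

```text
time_s: 12.4
position: [0.626, 0.1129, 0.0983]
ee_rot: [[-0.936, -0.353, 0.002], [-0.353, 0.936, 0.001], [-0.002, -0.0, -1.0]]
wrist_force: [-0.6, -0.3, 6.9]
grip_width: 0.0638
```

Emit:
jog_arm(
  increments=[
    [1, 0, 0, -0.5, 0],
    [1, 0, 0, -1, 0],
    [1, 0, 0, -2, 0],
    [1, 0, 0, -2.5, 0],
    [1, 0, 0, -2.5, 0],
    [1, 0, 0, -2.5, 0.06],
    [1, 0, 0, -2, 0.1],
    [1, 0, 0, -1, 0.1],
    [1, 0, 0, 0, 0.1],
    [1, 1, -1.5, 0, 0],
    [1, 2, -3, 0, 0],
    [1, 2.5, -3.8, 0, 0],
    [1, 2.5, -3.8, 0, 0],
    [1, 2.5, -3.8, 0, 0],
    [1, 2.5, -3.8, 0, 0],
    [1, 2.5, -3.8, 0, 0],
    [1, 1.5, -3, 0, 0],
    [1, 1, -1.6, 0, 0],
    [1, 0.65, -0.8, 0, 0],
    [1, 0, 0, 0, 0],
  ],
)

```text
time_s: 14.4
position: [0.4383, -0.177, 0.2374]
ee_rot: [[-1.0, 0.002, 0.001], [0.002, 1.0, 0.001], [-0.001, 0.001, -1.0]]
wrist_force: [0.3, -0.1, -2.2]
grip_width: 0.0634
```

```bash
python3 -c "
from h import *
snap('w5')"
```

```text
14.4 [ 0.4383 -0.177   0.2374] x [-1.     0.002 -0.001] F [ 0.3 -0.1 -2.2] w 0.0634
```

View pics/w5.png

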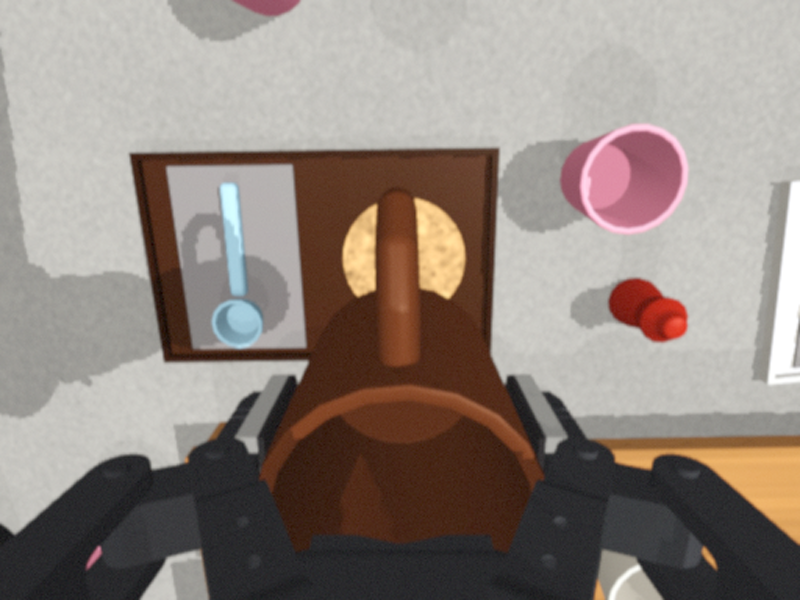

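The mug is upright in the gripper with its handle towards the robot, above the cork at (404,252). The spoon is lying well on the grey pad.

Emit:
jog_arm(
  increments=[
    [1, -0.1, 0, 1, 0],
    [1, 0, 0, 2.5, 0],
    [1, 0, 0, 3, 0],
    [1, 0, 0, 3, 0],
    [1, 0, 0, 3, 0],
    [1, 0, 0, 2.5, 0],
    [1, 0, 0, 1.5, 0],
    [1, 0, 0, 1, 0],
    [1, 0, 0, 0.7, 0],
    [1, 0, 0, 0.5, 0],
    [1, 0, 0, 0.2, 0],
    [1, 0, 0, 0.1, 0],
    [1, 0, 0, 0.1, 0],
    [1, 0, 0, 0.1, 0],
    [1, 0, 0, 0, 0],
  ],
)

```text
time_s: 15.95
position: [0.44, -0.1762, 0.0451]
ee_rot: [[-1.0, -0.0, 0.0], [-0.0, 1.0, 0.0], [-0.0, 0.0, -1.0]]
wrist_force: [-0.2, 0.1, -1.2]
grip_width: 0.0639
```

Emit:
jog_arm(
  increments=[
    [1, 0, 0, 0.1, 0],
    [1, 0, 0, 0.1, 0],
    [1, 0, 0, 0.05, 0],
    [1, 0, 0, 0, 0],
  ],
)

```text
time_s: 16.35
position: [0.4401, -0.1763, 0.0441]
ee_rot: [[-1.0, 0.0, 0.0], [0.0, 1.0, 0.001], [-0.0, 0.001, -1.0]]
wrist_force: [-12.1, 4.1, 27.7]
grip_width: 0.0634
```

Emit:
jog_arm(
  increments=[
    [0, 0, 0, 0, 0],
    [-1, 0, 0, 0, 0],
    [-1, 0, 0, 0, 0],
    [-1, 0, 0, 0, 0],
    [-1, 0, 0, -1, 0],
    [-1, 0, 0, -2.5, 0],
    [-1, 0, 0, -4, 0],
    [-1, 0, 0, -4.5, 0],
    [-1, 0, 0.5, -4, 0],
    [-1, 0, 1.5, -3, 0],
    [-1, -1, 3, -1.5, 0],
    [-1, -2, 4.5, 0, 0],
    [-1, -2.5, 4.8, 0, 0],
    [-1, -2.5, 4.8, 0, 0],
    [-1, -2.5, 4.8, 0, 0],
    [-1, -2.5, 4.8, 0, 0],
    [-1, -2.5, 4.8, 0, 0],
    [-1, -1.8, 4, 0, 0],
    [-1, -1, 2.5, 0, 0],
    [-1, -0.4, 1.5, 0, 0],
  ],
)

```text
time_s: 18.35
position: [0.6174, 0.223, 0.2474]
ee_rot: [[-1.0, -0.002, -0.0], [-0.002, 1.0, -0.0], [0.0, -0.0, -1.0]]
wrist_force: [0.4, -0.4, -0.3]
grip_width: 0.0852
```

```bash
python3 -c "
from h import *
snap('w6')"
```

```text
18.35 [0.6174 0.223  0.2474] x [-1.    -0.002  0.   ] F [ 0.4 -0.4 -0.3] w 0.0852
```

View pics/w6.png

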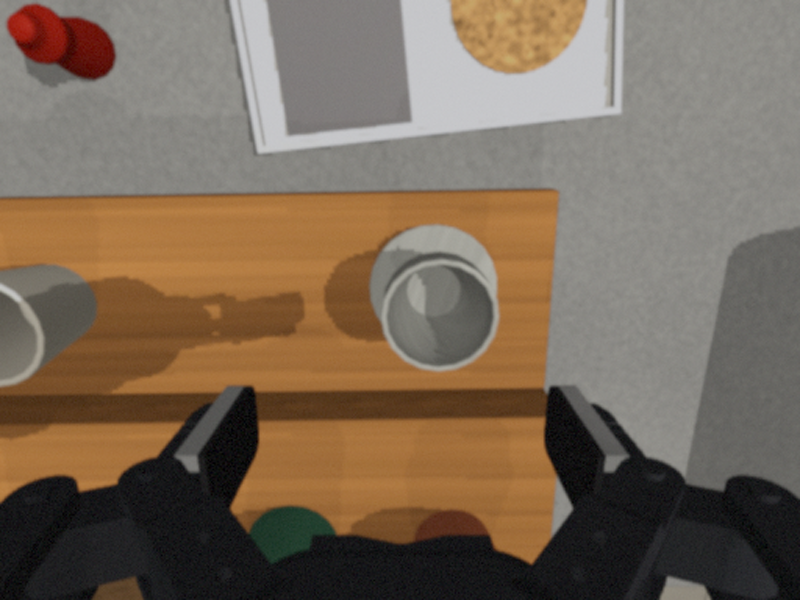

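The dripper rim is centred at about (441,314).

```bash
python3 -c "
from h import *
s=st();s0=dict(s);s0['position']=[.6174,.223,.2474]
print(ray('wrist',441,314,.128,s0).round(4),ray('wrist',434,283,.069,s0).round(4))"
```

```text
18.4 [0.6171 0.2247 0.2472] x [-1.    -0.004  0.001] F [-1.3  1.4 -1.4] w 0.0857
[0.6249 0.2443 0.128 ] [0.6228 0.2443 0.069 ]
```

Emit:
jog_arm(
  increments=[
    [-1, 0, 0, 0, 0],
    [-1, 0, 0, 0, 0],
  ],
)

```text
time_s: 18.6
position: [0.6173, 0.2182, 0.2482]
ee_rot: [[-1.0, 0.002, 0.001], [0.002, 1.0, -0.001], [-0.001, -0.001, -1.0]]
wrist_force: [0.5, -0.7, 0.5]
grip_width: 0.0853
```

Emit:
jog_arm(
  increments=[
    [-1, -0.4, 1.2, 0.5, 0],
    [-1, -0.4, 1, 1.5, 0],
    [-1, 0, 0, 2.5, 0],
    [-1, 0, 0, 2.5, 0],
    [-1, 0, 0, 2.5, 0],
    [-1, 0, 0, 2, 0],
    [-1, 0, 0, 1.2, 0],
    [-1, 0, 0, 0.8, 0],
    [-1, 0, 0, 0.4, 0],
    [-1, 0, 0, 0, 0],
    [1, 0, 0, 0, 0],
    [1, 0, 0, 0, 0],
    [1, 0, 0, 0, 0],
    [1, 0, 0, 0, 0],
    [1, 0, 0, 0, 0],
    [1, 0, 0, 0, 0],
  ],
)

```text
time_s: 20.2
position: [0.6261, 0.2428, 0.1102]
ee_rot: [[-1.0, -0.0, 0.002], [-0.0, 1.0, 0.001], [-0.002, 0.001, -1.0]]
wrist_force: [0.4, 0.1, 5.2]
grip_width: 0.0633
```

Emit:
jog_arm(
  increments=[
    [1, 0, 0, -0.5, 0],
    [1, 0, 0, -1, 0],
    [1, 0, 0, -2, 0],
    [1, 0, 0, -3, 0],
    [1, 0, 0, -3, 0],
    [1, 0, 0, -2.5, 0],
    [1, 0.5, -1, -1.5, 0],
    [1, 1.2, -2.5, 0, 0],
    [1, 2, -4, 0, 0],
    [1, 2.2, -4.5, 0, 0],
    [1, 2.2, -4.5, 0, 0],
    [1, 2.2, -4.5, 0, 0],
    [1, 2.2, -4.5, 0, 0],
    [1, 2, -4.5, 0, 0],
    [1, 1.6, -4.5, 0, 0],
    [1, 1.3, -3.5, 0, 0],
    [1, 0.7, -2.2, 0, 0],
    [1, 0.5, -1.2, 0, 0],
    [1, 0, -0.5, 0, 0],
    [1, 0, 0, 0, 0],
  ],
)

```text
time_s: 22.2
position: [0.4396, -0.1758, 0.2434]
ee_rot: [[-1.0, -0.0, -0.0], [-0.0, 1.0, 0.0], [0.0, 0.0, -1.0]]
wrist_force: [-0.8, -0.1, -2.2]
grip_width: 0.0633
```

```bash
python3 -c "
from h import *
snap('w7')"
```

```text
22.2 [ 0.4396 -0.1758  0.2434] x [-1. -0.  0.] F [-0.8 -0.1 -2.2] w 0.0633
```

View pics/w7.png

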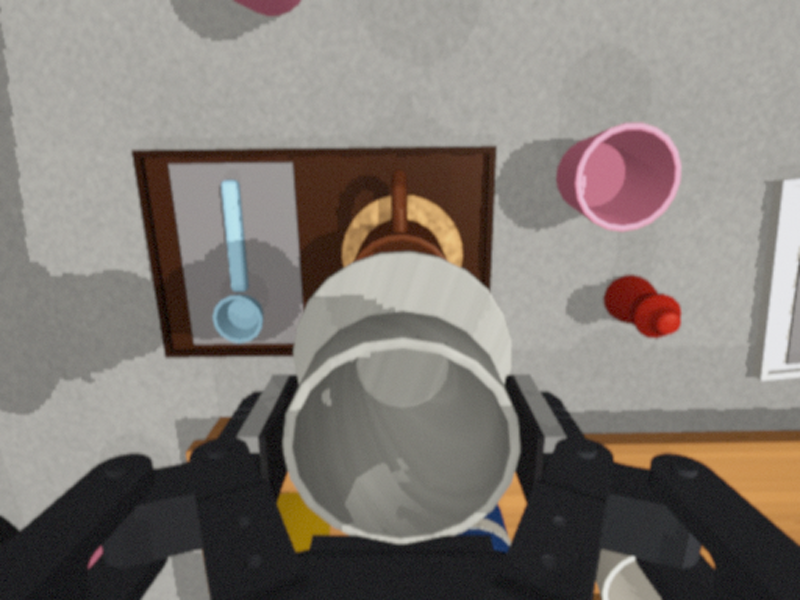

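```bash
python3 -c "
from h import *
s=st()
p=np.array(s['position'])
for v in (340,440,540): print(v,(ray('wrist',403,v,p[2]+.018,s)-p).round(4))
print('flange front',(ray('wrist',403,253,p[2]-.0412,s)-p).round(4))
print('mug front outer',(ray('wrist',404,388,p[2]+.0418,s)-p).round(4))
print('mug in tray, left/right/front of rim',ray('wrist',401,236,.086,s).round(4))"
```

```text
22.25 [ 0.4398 -0.1752  0.2434] x [-1.    -0.001  0.   ] F [ 0.3  0.2 -3.4] w 0.0628
340 [-0.0304  0.0001  0.018 ]
440 [-0.002   0.0002  0.018 ]
540 [0.0304 0.0003 0.018 ]
flange front [-0.0409  0.0003 -0.0412]
mug front outer [-0.0292  0.0002  0.0418]
mug in tray, left/right/front of rim [ 0.4112 -0.1756  0.086 ]
```

Emit:
jog_arm(
  increments=[
    [1, -0.35, 0, 1, 0],
    [1, 0, 0, 2, 0],
    [1, 0, 0, 2.5, 0],
    [1, 0, 0, 2, 0],
    [1, 0, 0, 1.5, 0],
    [1, 0, 0, 1, 0],
    [1, 0, 0, 0.5, 0],
    [1, 0, 0, 0.4, 0],
    [1, 0, 0, 0.1, 0],
    [1, 0, 0, 0.1, 0],
    [1, 0, 0, 0.1, 0],
    [1, 0, 0, 0, 0],
  ],
)

```text
time_s: 23.45
position: [0.4432, -0.1762, 0.1317]
ee_rot: [[-1.0, -0.0, 0.0], [-0.0, 1.0, 0.0], [-0.0, 0.0, -1.0]]
wrist_force: [1.0, 0.4, -1.4]
grip_width: 0.0631
```

Emit:
jog_arm(
  increments=[
    [1, 0, 0, 0.1, 0],
    [1, 0, 0, 0.1, 0],
    [1, 0, 0, 0, 0],
  ],
)

```text
time_s: 23.75
position: [0.4436, -0.1765, 0.1302]
ee_rot: [[-1.0, -0.0, 0.001], [-0.0, 1.0, -0.0], [-0.001, -0.0, -1.0]]
wrist_force: [-1.7, -0.2, 4.7]
grip_width: 0.0635
```

Emit:
jog_arm(
  increments=[
    [1, 0, 0, 0.05, 0],
    [0.2, 0, 0, 0, 0],
    [-0.5, 0, 0, 0, 0],
    [-1, 0, 0, 0, 0],
    [-1, 0, 0, 0, 0],
    [-1, 0, 0, -0.5, 0],
    [-1, 0, 0, -1.5, 0],
    [-1, 0, 0, -3, 0],
    [-1, 0, 0, -3.5, 0],
    [-1, -0.5, 0.5, -2.5, 0],
    [-1, -1.5, 1.2, -1, 0],
    [-1, -2.5, 2, 0, 0],
    [-1, -2.8, 2.5, 0, 0],
    [-1, -2.8, 2.5, 0, 0],
    [-1, -2.8, 2.5, 0, 0],
    [-1, -2.6, 2, 0, 0],
    [-1, -2, 1.5, 0, 0],
    [-1, -1.3, 1, 0, 0],
    [-1, -0.6, 0.7, 0, 0],
    [-1, 0, 0, 0, 0],
  ],
)

```text
time_s: 25.75
position: [0.6372, -0.0111, 0.2487]
ee_rot: [[-1.0, -0.002, -0.001], [-0.002, 1.0, -0.0], [0.001, -0.0, -1.0]]
wrist_force: [-0.5, -0.3, 0.4]
grip_width: 0.0851
```

```bash
python3 -c "
from h import *
snap('w8')"
```

```text
25.75 [ 0.6372 -0.0111  0.2487] x [-1.    -0.002  0.001] F [-0.5 -0.3  0.4] w 0.0851
```

View pics/w8.png

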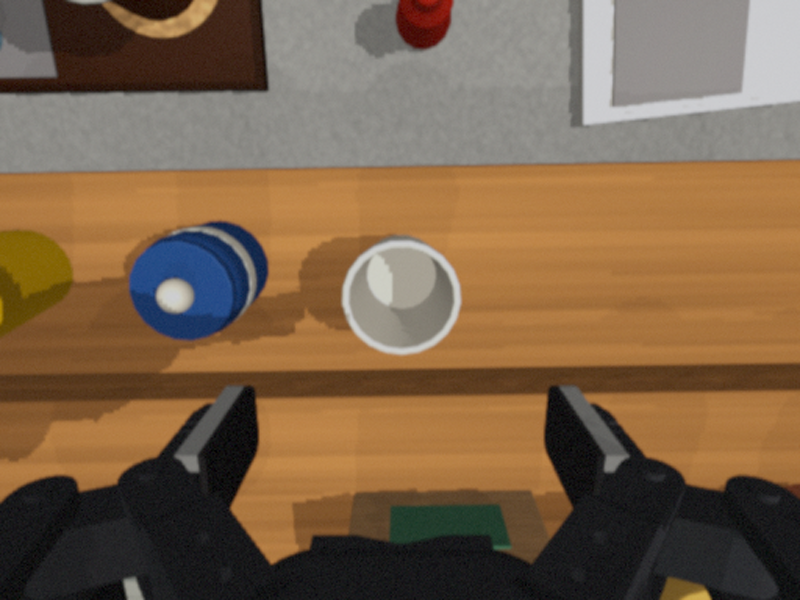

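The cup rim is centred at (402,296). The jar's body top is at about (192,287) and its knob at (174,295).

```bash
python3 -c "
from h import *
s=st()
print(ray('wrist',402,296,.122,s).round(4),ray('wrist',174,295,.14,s).round(4),ray('wrist',185,289,.123,s).round(4))"
```

```text
25.8 [ 0.6367 -0.0123  0.249 ] x [-1. -0.  0.] F [-0.5 -0.7 -0.4] w 0.0852
[ 0.6364 -0.0121  0.122 ] [ 0.6309 -0.1289  0.14  ] [ 0.6323 -0.1306  0.123 ]
```

Emit:
jog_arm(
  increments=[
    [-1, -0.1, 0, 1, 0],
    [-1, 0, 0, 2.5, 0],
    [-1, 0, 0, 3, 0],
    [-1, 0, 0, 3, 0],
    [-1, 0, 0, 2.5, 0],
    [-1, 0, 0, 1.5, 0],
    [-1, 0, 0, 1, 0],
    [-1, 0, 0, 0.8, 0],
    [-1, 0, 0, 0.6, 0],
    [-1, 0, 0, 0, 0],
    [1, 0, 0, 0, 0],
    [1, 0, 0, 0, 0],
    [1, 0, 0, 0, 0],
    [1, 0, 0, 0, 0],
    [1, 0, 0, 0, 0],
    [1, 0, 0, 0, 0],
  ],
)

```text
time_s: 27.4
position: [0.6388, -0.0121, 0.0915]
ee_rot: [[-1.0, -0.0, 0.002], [-0.0, 1.0, 0.0], [-0.002, 0.0, -1.0]]
wrist_force: [-1.0, -0.2, 5.6]
grip_width: 0.0631
```

Emit:
jog_arm(
  increments=[
    [1, 0, 0, -0.5, 0],
    [1, 0, 0, -1, 0],
    [1, 0, 0, -2.5, 0],
    [1, 0, 0, -3, 0],
    [1, 0, 0, -3, 0],
    [1, 0, 0, -2.5, 0],
    [1, 0.5, 1, -1.5, 0],
    [1, 1.5, 2, 0, 0],
    [1, 2.2, 3.5, 0, 0],
    [1, 2.3, 3.6, 0, 0],
    [1, 2.3, 3.6, 0, 0],
    [1, 2.3, 3.6, 0, 0],
    [1, 2.3, 3.6, 0, 0],
    [1, 2.3, 3.6, 0, 0],
    [1, 2, 3, 0, 0],
    [1, 1.2, 2, 0, 0],
    [1, 0.6, 1.1, 0, 0],
    [1, 0.2, 0.5, 0, 0],
    [1, 0, 0, 0, 0],
    [1, 0, 0, 0, 0],
  ],
)

```text
time_s: 29.4
position: [0.4417, 0.2975, 0.23]
ee_rot: [[-1.0, 0.002, 0.0], [0.002, 1.0, -0.001], [-0.0, -0.001, -1.0]]
wrist_force: [-0.3, 0.3, -3.0]
grip_width: 0.063
```

```bash
python3 -c "
from h import *
snap('w9')"
```

```text
29.4 [0.4417 0.2975 0.23  ] x [-1.     0.002 -0.   ] F [-0.3  0.3 -3. ] w 0.063
```

View pics/w9.png

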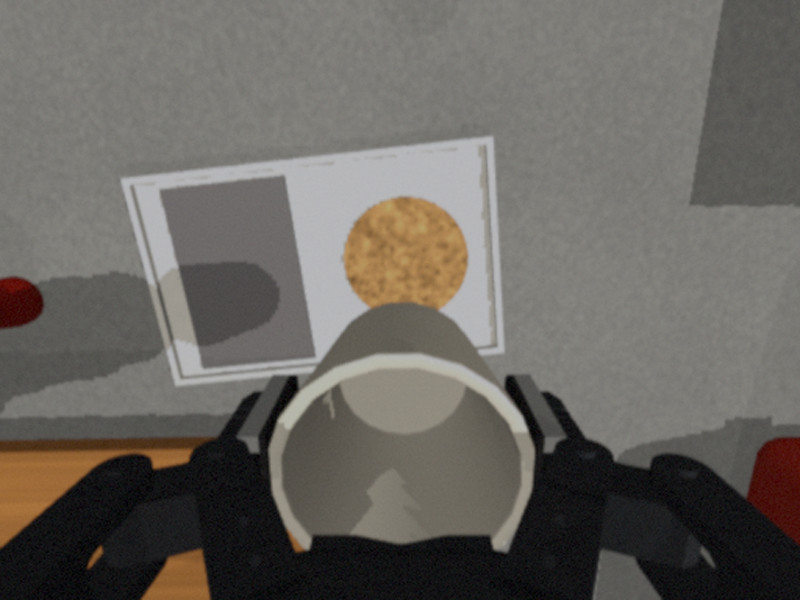

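The cup is upright in the gripper, with its front rim at (403,354). The cork's centre is at about (406,257), and the grey pad's corners are (161,188), (286,176), (315,358) and (203,368).

```bash
python3 -c "
from h import *
s=st();p=np.array(s['position'])
print('cup front rel',(ray('wrist',403,354,p[2]+.0305,s)-p).round(4))
print(ray('wrist',406,196,.006,s).round(4),ray('wrist',343,255,.006,s).round(4),ray('wrist',468,255,.006,s).round(4))
print(np.mean([ray('wrist',u,v,.006,s) for u,v in [(161,188),(286,176),(315,358),(203,368)]],0).round(4))"
```

```text
29.45 [0.4418 0.2974 0.2301] x [-1.     0.002 -0.   ] F [ 0.3 -0.5 -2.1] w 0.0632
cup front rel [-0.0319  0.0002  0.0305]
[0.3952 0.3005 0.006 ] [0.4379 0.2541 0.006 ] [0.4379 0.3464 0.006 ]
[0.4549 0.1779 0.006 ]
```

Emit:
jog_arm(
  increments=[
    [1, 0, 0.2, 1, 0],
    [1, 0, 0, 2.5, 0],
    [1, 0, 0, 3, 0],
    [1, 0, 0, 3, 0],
    [1, 0, 0, 3, 0],
    [1, 0, 0, 2.5, 0],
    [1, 0, 0, 1.5, 0],
    [1, 0, 0, 1, 0],
    [1, 0, 0, 0.7, 0],
    [1, 0, 0, 0.5, 0],
    [1, 0, 0, 0.2, 0],
    [1, 0, 0, 0.1, 0],
    [1, 0, 0, 0.1, 0],
    [1, 0, 0, 0, 0],
  ],
)

```text
time_s: 30.85
position: [0.4411, 0.301, 0.0394]
ee_rot: [[-1.0, -0.0, 0.0], [-0.0, 1.0, 0.001], [-0.0, 0.001, -1.0]]
wrist_force: [-0.3, 0.2, -1.6]
grip_width: 0.0631
```

Emit:
jog_arm(
  increments=[
    [1, 0, 0, 0.1, 0],
    [1, 0, 0, 0.1, 0],
    [1, 0, 0, 0.05, 0],
    [1, 0, 0, 0, 0],
  ],
)

```text
time_s: 31.25
position: [0.4414, 0.301, 0.0374]
ee_rot: [[-1.0, -0.0, 0.001], [-0.0, 1.0, 0.001], [-0.001, 0.001, -1.0]]
wrist_force: [-1.7, -1.5, 5.7]
grip_width: 0.0635
```

Emit:
jog_arm(
  increments=[
    [0.2, 0, 0, 0, 0],
    [-0.5, 0, 0, 0, 0],
    [-1, 0, 0, 0, 0],
    [-1, 0, 0, 0, 0],
    [-1, 0, 0, -1, 0],
    [-1, 0, 0, -2.5, 0],
    [-1, 0, 0, -4, 0],
    [-1, 0, 0, -4.5, 0],
    [-1, 0, -0.5, -4.5, 0],
    [-1, 0, -1.5, -3, 0],
    [-1, -1, -3, -1.5, 0],
    [-1, -2, -4.5, 0, 0],
    [-1, -2.5, -4.8, 0, 0],
    [-1, -2.5, -4.8, 0, 0],
    [-1, -2.5, -4.8, 0, 0],
    [-1, -2.5, -4.8, 0, 0],
    [-1, -2.5, -4.8, 0, 0],
    [-1, -1.8, -4, 0, 0],
    [-1, -1, -2.7, 0, 0],
    [-1, -0.5, -1.5, 0, 0],
  ],
)

```text
time_s: 33.25
position: [0.6196, -0.101, 0.247]
ee_rot: [[-1.0, 0.003, -0.0], [0.003, 1.0, -0.001], [0.0, -0.001, -1.0]]
wrist_force: [-0.6, 0.5, 0.7]
grip_width: 0.0851
```

Emit:
jog_arm(
  increments=[
    [-1, -0.3, -0.8, 0, 0],
    [-1, 0, 0, 0, 0],
    [-1, 0, 0, 0, 0],
  ],
)

```text
time_s: 33.55
position: [0.6225, -0.1041, 0.2466]
ee_rot: [[-1.0, -0.002, -0.0], [-0.002, 1.0, 0.001], [0.0, 0.001, -1.0]]
wrist_force: [-0.5, -0.3, 0.2]
grip_width: 0.0851
```

Emit:
jog_arm(
  increments=[
    [-1, -0.35, -0.8, 0, 0],
    [-1, -0.4, -1, 0.5, 0],
    [-1, -0.3, -0.7, 1.5, 0],
    [-1, 0, 0, 2.5, 0],
    [-1, 0, 0, 2.5, 0],
    [-1, 0, 0, 2.5, 0],
    [-1, 0, 0, 2.2, 0],
    [-1, 0, 0, 1.5, 0],
    [-1, 0, 0, 1, 0],
    [-1, 0, 0, 0.7, 0],
    [-1, 0, 0, 0.3, 0],
    [-1, 0, 0, 0, 0],
    [1, 0, 0, 0, 0],
    [1, 0, 0, 0, 0],
    [1, 0, 0, 0, 0],
    [1, 0, 0, 0, 0],
    [1, 0, 0, 0, 0],
    [1, 0, 0, 0, 0],
  ],
)

```text
time_s: 35.35
position: [0.6337, -0.1308, 0.0957]
ee_rot: [[-1.0, -0.0, 0.002], [-0.0, 1.0, 0.0], [-0.002, 0.0, -1.0]]
wrist_force: [-0.9, -0.6, 5.7]
grip_width: 0.058
```

Emit:
jog_arm(
  increments=[
    [1, 0, 0, -0.5, 0],
    [1, 0, 0, -1, 0],
    [1, 0, 0, -2.5, 0],
    [1, 0, 0, -3, 0],
    [1, 0, 0, -3, 0],
    [1, 0, 0, -2.5, 0],
    [1, 0.5, 1, -1.5, 0],
    [1, 1.5, 2, 0, 0],
    [1, 2, 3.5, 0, 0],
    [1, 2.1, 3.6, 0, 0],
    [1, 2.1, 3.6, 0, 0],
    [1, 2.1, 3.6, 0, 0],
    [1, 2.1, 3.6, 0, 0],
    [1, 2, 3.6, 0, 0],
    [1, 1.6, 3, 0, 0],
    [1, 1.1, 1.8, 0, 0],
    [1, 0.5, 1, 0, 0],
    [1, 0.2, 0.4, 0, 0],
    [1, 0, 0, 0, 0],
    [1, 0, 0, 0, 0],
  ],
)

```text
time_s: 37.35
position: [0.4555, 0.1749, 0.2345]
ee_rot: [[-1.0, 0.002, 0.0], [0.002, 1.0, -0.0], [-0.0, -0.0, -1.0]]
wrist_force: [0.4, 0.1, -3.0]
grip_width: 0.0582
```

```bash
python3 -c "
from h import *
snap('w10')"
```

```text
37.35 [0.4555 0.1749 0.2345] x [-1.     0.002 -0.   ] F [ 0.4  0.1 -3. ] w 0.0582
```

View pics/w10.png

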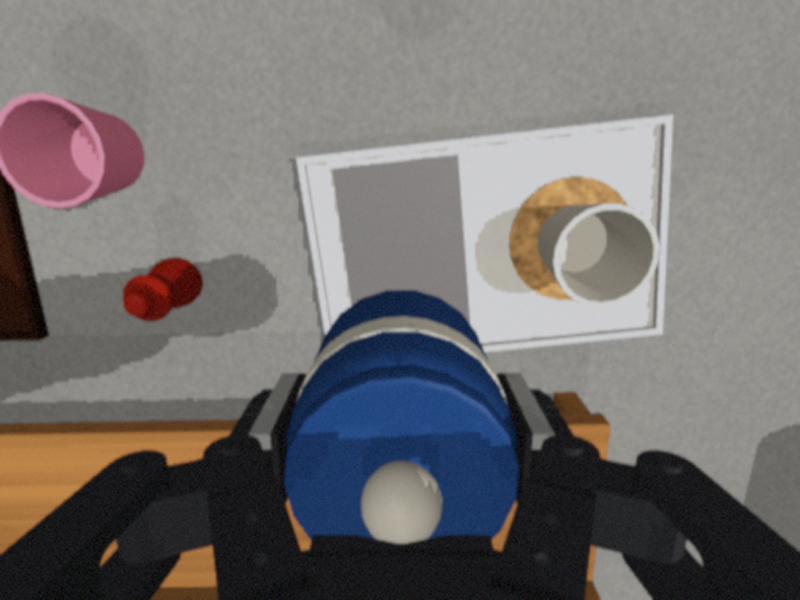

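The jar is held upright, with its knob at (401,502). The grey pad below is centred near column 405, and the cup stands on its cork.

```bash
python3 -c "
from h import *
s=st();p=np.array(s['position'])
print((ray('wrist',401,502,p[2]+.040,s)-p).round(4))
print(ray('wrist',332,168,.006,s).round(4),ray('wrist',459,155,.006,s).round(4))
print('cup base/rim',ray('wrist',606,253,.068,s).round(4))"
```

```text
37.4 [0.4555 0.1749 0.2345] x [-1.     0.002 -0.   ] F [-0.   0.2 -3.5] w 0.0586
[-0.0002 -0.0003  0.04  ]
[0.3897 0.1254 0.006 ] [0.3809 0.2153 0.006 ]
cup base/rim [0.4389 0.3011 0.068 ]
```

Emit:
jog_arm(
  increments=[
    [1, 0, 0.15, 1, 0],
    [1, 0, 0, 2.5, 0],
    [1, 0, 0, 3, 0],
    [1, 0, 0, 3, 0],
    [1, 0, 0, 3, 0],
    [1, 0, 0, 2.5, 0],
    [1, 0, 0, 1.5, 0],
    [1, 0, 0, 1, 0],
    [1, 0, 0, 0.7, 0],
    [1, 0, 0, 0.5, 0],
    [1, 0, 0, 0.2, 0],
    [1, 0, 0, 0.1, 0],
    [1, 0, 0, 0.1, 0],
    [1, 0, 0, 0, 0],
  ],
)

```text
time_s: 38.8
position: [0.4551, 0.1777, 0.0438]
ee_rot: [[-1.0, -0.0, 0.0], [-0.0, 1.0, 0.0], [-0.0, 0.0, -1.0]]
wrist_force: [0.7, -0.2, -2.8]
grip_width: 0.0586
```

Emit:
jog_arm(
  increments=[
    [1, 0, 0, 0.1, 0],
    [1, 0, 0, 0.1, 0],
    [1, 0, 0, 0.05, 0],
    [1, 0, 0, 0, 0],
  ],
)

```text
time_s: 39.2
position: [0.4551, 0.1777, 0.0416]
ee_rot: [[-1.0, -0.0, 0.0], [-0.0, 1.0, 0.0], [-0.0, 0.0, -1.0]]
wrist_force: [-2.2, -2.1, 5.2]
grip_width: 0.0579
```

Emit:
jog_arm(
  increments=[
    [0.2, 0, 0, 0, 0],
    [-0.5, 0, 0, 0, 0],
    [-1, 0, 0, 0, 0],
    [-1, 0, 0, 0, 0],
    [-1, 0, 0, -1, 0],
    [-1, 0, 0, -2.5, 0],
    [-1, 0, 0, -4, 0],
    [-1, 0, 0, -4.5, 0],
    [-1, 0, 0, -4.5, 0],
    [-1, 0.5, 1.5, -3, 0],
    [-1, 1, 3, -1.5, 0],
    [-1, 1.2, 4, 0, 0],
    [-1, 1.2, 4, 0, 0],
    [-1, 1.2, 4, 0, 0],
    [-1, 1.2, 4, 0, 0],
    [-1, 1.2, 4, 0, 0],
    [-1, 1, 3, 0, 0],
    [-1, 0.5, 1.5, 0, 0],
    [-1, 0, 0, 0, 0],
  ],
)

```text
time_s: 41.1
position: [0.3637, 0.469, 0.2511]
ee_rot: [[-1.0, -0.003, -0.0], [-0.003, 1.0, -0.0], [0.0, -0.0, -1.0]]
wrist_force: [0.7, -0.1, 0.2]
grip_width: 0.0857
```

Run:
```python
from h import *
st()
a=camera("top")[150:250,120:410]; b=camera("scene")[170:280,110:400]
a=cv2.resize(a,(783,270),interpolation=cv2.INTER_CUBIC); b=cv2.resize(b,(783,297),interpolation=cv2.INTER_CUBIC)
cv2.imwrite("pics/end.png",np.vstack([a,b]))
```

```text
41.1 [0.3637 0.469  0.2511] x [-1.    -0.003  0.   ] F [ 0.7 -0.1  0.2] w 0.0857
```

View pics/end.png

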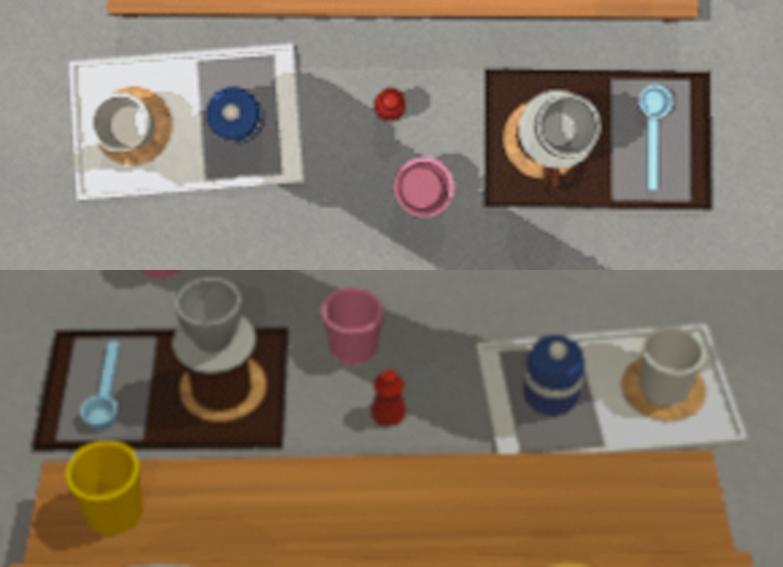

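Run:
```python
from h import *
q=lambda u,v,z: ray("top",120+(u+.5)/2.7-.5,150+(v+.5)/2.7-.5,z,s=1).round(4)
for n,u,v,z in [("drip rim",568,125,.148),("flange",560,129,.089),("scoop",656,100,.024),("end",653,190,.016),("cup",122,123,.068),("jar",231,113,.085),("dgrey",651,140,.006),("pepper",390,103,.065)]: print(n,q(u,v,z))
q=lambda u,v,z: ray("scene",110+(u+.5)/2.7-.5,170+(v+.5)/2.7-.5,z,s=1).round(4)
for n,u,v,z in [("drip rim",209,301,.148),("flange",214,340,.089),("beaker",105,474,.13)]: print("sc",n,q(u,v-270,z))
```

```text
drip rim [ 0.4468 -0.1769  0.148 ]
flange [ 0.4466 -0.18    0.089 ]
scoop [ 0.4872 -0.3017  0.024 ]
end [ 0.3846 -0.3009  0.016 ]
cup [0.4426 0.2971 0.068 ]
jar [0.4553 0.1754 0.085 ]
dgrey [ 0.4424 -0.3012  0.006 ]
pepper [0.4723 0.003  0.065 ]
sc drip rim [ 0.446  -0.1766  0.148 ]
sc flange [ 0.4463 -0.1776  0.089 ]
sc beaker [ 0.6418 -0.2556  0.13  ]
```

```bash
python3 -c "
from h import *
st();print(ctrl.close_job())"
```

```text
41.2 [0.3658 0.4663 0.2514] x [-1.     0.001 -0.001] F [ 0.  -0.  -0.2] w 0.085
the job is handed in; nothing more can be done
None
```

Both trays are made up and I handed the job in at 41 s of the 125 s allowed. No verdict came back, so these results are from my own last measurements.

- **Coffee, dark tray:** the mug is on the cork with the dripper on top, and the spoon lies along the grey pad. The dripper's rim and flange agreed to about 3 mm in the top and scene pictures at the seated height, so it is level. The dripper is about 3 mm from the mug's axis as I estimated it before seating. The spoon's centre is about 3 mm from the pad centre, and it lies within 0.03 rad of the tray's x.
- **Tea, white tray:** the cup and the jar stand upright within about 4 mm of their pad centres.
- **Not to be moved:** the pepper mill measured the same as at the start. The beaker was within about 5 mm of its first reading, which is my measuring error, and nothing went near it.
- **Setting down:** everything was lowered in millimetre steps until it touched. The largest wrist force I read was about 28 N, with the mug; the others stayed under 13 N. The gripper is open and clear of everything.

The wrist camera read positions up to 6 mm short in x compared with the fixed cameras. I used values in between, so the mug may sit 3–5 mm off centre in x, inside the 14 mm allowed. I could not measure the mug directly at the end because the dripper hides its rim.

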